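Take the depth of a blind bore with a lockable depth gauge

ROBOT

A 7-joint arm with a two-finger parallel gripper is mounted at the origin on the work surface; the furniture and walls round the work are solid. World frame = base frame: x ahead of the robot, y to its left, z up, the work surface at z = 0. Lengths are in mm, angles in rad, forces in N, time in s.
With the tool pointing down it reaches from about 400 to 850 mm from the base axis. Payload 4.4 kg.
Tool frame: the origin (TCP) lies at the very end of the fingers, on their centre line; the grasp point (between the pads) lies 19 mm behind it; z points along the fingers, y is the line along which they close (so a half turn about z gives the same grasp; the last joint's range is limited). The gripper opens to 94 mm and grips with 3 to 60 N. Pads are 16 mm wide; open, the fingers measure 119 mm over their backs; the gripper's body (75 mm by 177 mm) begins 78 mm behind the grasp point.
Start: joints at [1.214, 0.628, 0.038, 1.517, -0.027, 0.996, -0.02], TCP at [186.396, -622.716, 205.478] pointing down, gripper open.
Joint ranges: [-3.06, 3.06], [-0.37, 2.12], [-1.25, 1.32], [0.18, 2.47], [-1.1, 4.24], [0.23, 1.98], [-2.94, 2.94]. Speed limits (rad/s): [2.57, 2.57, 3.14, 3.14, 3.14, 3.14, 3.14].

INTERFACE

Orientations are given as a unit quaternion [w, x, y, z].
In Python, from workcell import robot, claw, kin, capture gives the robot as it stands. Calls block until the motion is done:
- robot.move_to(position, orientation): joint-space move of the TCP to a pose.
- robot.movel(position, rotation=None, feed=150, max_force=None): straight line of the TCP; rotation=None keeps the orientation; feed is the mean speed in mm/s. With max_force (N) it stops when the force on the tool has changed by that much, and returns True; else False.
- robot.move_j(angles): joint-space move.
- claw.open_jaws() and claw.gripper_close(grasp_force=None): open the fingers fully, or close them until they stop; grasp_force is the grip in N (None keeps the last).
- robot.hold(seconds).
- kin.inverse_kinematics(position, orientation): joint angles nearest the present ones, or None.
- robot.sense(): the state.
- capture(name): name is "scene" or "side" or "wrist"; returns a dict with "img" (400x640x3 uint8, red, green, blue), "fx", "fy", "cx", "cy" (pixels), "k1" (the pictures are not rectified: a ray, as slopes to the right and down, at radius r is drawn at 1 + k1 r^2 times it, then the intrinsics apply), "cam_to_world" (4x4, takes a point from camera to world coordinates). Camera axes: x right, y down, z forward; pixel columns grow to the right and rows downward; lengths in mm; the calibration is good to about 2 mm. A picture is of the moment at which its call begins. There is no depth.
A pose or a line that the arm cannot do raises robot.MotionError and nothing moves.
- robot.sign_off(): hands the job in; it is judged then, once.
The state is a dict: "t": time; "qpos": joint angles; "dq": joint speeds; "joint_torque": joint torques, N m; "position": TCP position; "orientation": TCP orientation; "ft_force": force on the tool from outside, world axes, zero at the start; "torque": the same for the moment, N m; "opening": finger opening in mm; "finger_force": force on a finger pad.
Only numpy, scipy, OpenCV 4.12 (cv2) and the standard library are available. Lean on these libraries where they do the work, as an engineer would, in place of code of your own. Each camera call takes 0.05 s, during which the arm holds its last target. There are 200 camera calls.

TASK

Take the depth of the blind bore in the wooden ornament foot: with the depth gauge still in its rack, loosen its red collet nut (left-hand thread, so clockwise seen from above), then lower the gauge's rod into the bore until it touches bottom, gently press the aluminium stop bar down flat on the wood and hold it there for a second. Seat the gauge in its rack again without disturbing the setting, and tighten the nut fully (anticlockwise) so that the depth stays locked. Leave the wooden foot and the bottles where they stand.

Things in the scene. Friction and masses are not known exactly. Their poses are not given: they have to be found in the camera images.
- gauge: Depth gauge. Its stop is a plain aluminium bar 100 x 30 x 16 mm (x, y, z), best gripped across its 30 mm width at the middle; loose, about 0.2 kg in all. Origin: centre of the bar's flat underside, on the rod's axis; x along the bar, z up. A steel rod 8 mm thick and 79 mm long slides through the middle of the bar, and a red nut sits on top of the bar round the rod. It starts seated in the rack, bar along the rack's x.
- depth_rod (a joint): How far the gauge's rod projects below the stop bar's underside, m; 0 = flush, at most 0.046. It starts at 0.039 to 0.044. With the nut loose it slides with a drag of about 2.5 to 3 N (it does not fall by itself), so pressing the bar down on a rod that stands on something slides the rod up through the bar. The rod's upper end stands 79 mm minus this value above the bar's underside.
- stop_face (a point): Centre of the stop bar's underside, on the rod's axis (the same point as the gauge's origin). On the wood it must come down to bore_mouth.
- rod_tip (a point): Centre of the lower, flat end of the gauge's rod, with a 1 mm rounded edge.
- clamp_nut (a joint): Turn of the gauge's red fluted collet nut (left-hand thread) about the rod's axis, rad. 0 = fully tight (end stop); grows clockwise seen from above up to 1.4 (end stop), so loosen clockwise, tighten anticlockwise. It starts at 0 to 0.1. The jaws let the rod go from about 0.8 on; tightened below about 0.2 they hold it against 10 to 20 N. Turning it takes about 0.1 to 0.15 N m; it stays where it is left. The rack keeps the bar from turning with it.
- nut_grip (a point): Centre of the red nut on the rod's axis: 24 mm across, 13 mm tall, from 16.5 to 29.5 mm above the stop bar's underside; round, so it can be gripped at any angle. The bar's top lies 6.5 mm below this point; the rod's upper end stands between the fingers above the nut.
- foot_block: Ornament foot of pale wood: a block 106 x 66 mm, 45 mm tall, on a 122 x 82 x 12 mm plinth, loose, about 0.45 kg. Origin: centre of its underside; x along its length, z up. A blind bore 16 mm wide and 30 mm deep is drilled from the middle of its flat top, with pencilled centre lines.
- bore_mouth (a point): Centre of the bore's mouth, level with the flat top of the wooden foot, 45 mm above its underside.
- bore_floor (a point): Centre of the bore's flat floor, 30 mm below its mouth.
- rack: Plywood gauge rack, fixed to the table: base 130 x 78 x 12 mm, two posts 14 mm thick standing 40 mm either side of its middle along x, each with a notch that the bar drops into from above. Origin: centre of its underside; x along the row of posts, z up. The posts' inner faces are 66 mm apart, so the bar's middle is free for the fingers; nothing stands above the bar's top.
- rack_seat (a point): Where the middle of the bar's underside (stop_face) sits in the rack: centre of the line between the two notch floors, 66 mm above the rack's underside. The notches are 34 mm wide at the floor (4 mm wider than the bar) and flare to 42 mm at their tops, 14 mm above the floor.
- wood_glue: Bystander: yellow glue bottle with a red cap, 54 mm across, 150 mm tall, standing. Origin: centre of its underside, z up.
- acryl_sage: Bystander: small green paint bottle with a white cap, 37 mm across, 89 mm tall, standing. Origin: centre of its underside, z up.
- acryl_rose: Bystander: small pink paint bottle with a white cap, 35 mm across, 81 mm tall, standing. Origin: centre of its underside, z up.
Things that resemble listed ones, but are neither listed nor needed, are in the scene too. What is shaped like the gauge but green or purple is not meant.

How it is judged (in metres and radians):
On the way, in this order (a step that is already met when the one before it is completed fails the run):
1. the collet nut is turned clockwise until the rod is free (0.9 rad or more) (value of joint clamp_nut above 0.9 rad), for 0.1 s.
2. the rod stands on the floor of the bore and the stop bar lies flat on the wood (both within 2 mm), held so for 0.8 s (horizontal distance between rod_tip and bore_floor below 0.006 m and z of rod_tip in the frame of bore_floor below 0.002 m and z of stop_face in the frame of bore_mouth below 0.002 m and angle between the z axis of gauge and the z axis of foot_block, either way round below 0.05 rad), for 0.8 s.
3. the gauge sits in its rack again (horizontal distance between stop_face and rack_seat below 0.01 m and z of stop_face in the frame of rack_seat below 0.004 m and angle between the x axis of gauge and the x axis of rack, either way round below 0.1 rad and angle between gauge's own z axis and vertical below 0.06 rad), for 0.2 s.
At the end, for the whole second after the job is handed in: The gauge rests in both notches of its rack (bar's middle within 10 mm of the seat, along the rack within 0.1 rad, level), the rod still projects 30 mm (within 1.5 mm), the nut is tight (below 0.2 rad), and gauge and wooden foot are upright and at rest (all of step 3 and value of joint depth_rod between 0.0285 and 0.0315 m and value of joint clamp_nut below 0.2 rad and linear speed of each of gauge, foot_block below 0.01 m/s and angle between foot_block's own z axis and vertical below 0.05 rad); the robot touches nothing.
It fails at once if the wooden foot is pushed more than 30 mm from its place (distance of foot_block from where it was at the start of the episode above 0.03 m).
It fails at once if the gauge is pressed on the wood with more than 50 N (contact force between gauge and foot_block above 50 N).
It fails at once if a bottle is knocked over or pushed more than 30 mm (distance of any of wood_glue, acryl_sage, acryl_rose from where it was at the start of the episode above 0.03 m or angle between any of wood_glue, acryl_sage, acryl_rose's own z axis and vertical above 0.5 rad).
It also fails if it takes over 67 s, if anything falls off the work surface, if the arm or the gripper's body presses on something with over 40 N, if the wrist force passes 120 N, or if a joint passes its speed limit or range.

## Working session

There is one attempt and no reset: what is moved stays moved. The work goes in short steps, each a Python script; the robot and the scene stay as the last script left them, time stands still between calls to the robot, and variables do not carry over. Pictures are saved under pics/ and viewed, at most 10 in all, crops included, and the job is handed in when it is done.

```bash
mkdir -p pics; ls; cat > h.py <<'E'
import numpy as np, cv2
from workcell import robot, claw, kin, capture
def ray(c,u,v):
    K=np.array([[c["fx"],0,c["cx"]],[0,c["fy"],c["cy"]],[0,0,1.]])
    d=np.array([(u-c["cx"])/c["fx"],(v-c["cy"])/c["fy"]]); s=d.copy()
    for _ in range(30): s=d/(1+c["k1"]*(s@s))
    T=np.array(c["cam_to_world"]); return T[:3,3], T[:3,:3]@np.array([s[0],s[1],1])
def onz(c,u,v,z):
    o,d=ray(c,u,v); return o+d*(z-o[2])/d[2]
def proj(c,p):
    T=np.array(c["cam_to_world"]); q=T[:3,:3].T@(np.array(p,float)-T[:3,3]); s=q[:2]/q[2]; s=s*(1+c["k1"]*(s@s))
    return np.array([s[0]*c["fx"]+c["cx"],s[1]*c["fy"]+c["cy"]])
def save(c,n): cv2.imwrite("pics/"+n+".png",cv2.cvtColor(c["img"],cv2.COLOR_RGB2BGR))
def load(n): return np.load("pics/"+n+".npy",allow_pickle=True).item()
E
python3 - <<'E'
from h import *
for n in("scene","side","wrist"):
    c=capture(n); save(c,n+"0"); np.save("pics/"+n+"0.npy",c,allow_pickle=True)
    print(n,c["fx"],c["k1"],np.round(c["cam_to_world"],3).tolist())
s=robot.sense(); print(s["t"],s["position"],s["orientation"],s["opening"],s["ft_force"])
E
```

```text
pics
scene 425.94156897001153 -0.04052931542945053 [[-0.723, -0.299, 0.623, -244.371], [-0.69, 0.279, -0.667, 824.797], [0.026, -0.912, -0.408, 546.606], [0.0, 0.0, 0.0, 1.0]]
side 372.19682313640175 -0.02407659076134522 [[-0.884, -0.159, 0.44, 84.893], [-0.467, 0.344, -0.815, 812.136], [-0.022, -0.926, -0.378, 458.717], [0.0, 0.0, 0.0, 1.0]]
wrist 293.67210072481083 -0.019072076994557558 [[0.286, -0.923, -0.257, 261.046], [-0.958, -0.276, -0.076, -600.387], [-0.001, 0.268, -0.963, 383.437], [0.0, 0.0, 0.0, 1.0]]
0.15 [ 186.24178332 -622.24565942  204.79016043] [-6.85642795e-04  9.89448410e-01  1.44883959e-01 -1.12544948e-04] 94.05056593103195 [ 0.49293829 -0.63502618  0.63482193]
```

View pics/scene0.png

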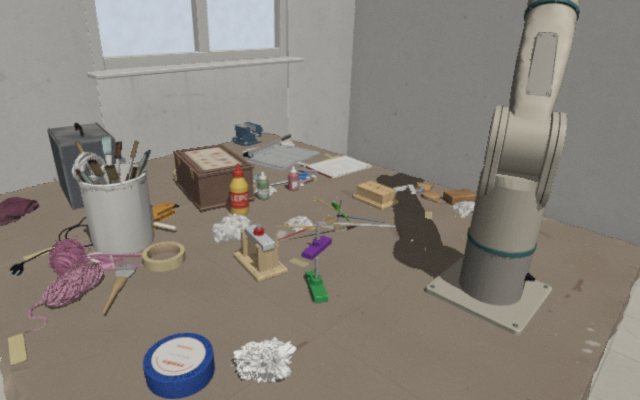

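View pics/side0.png

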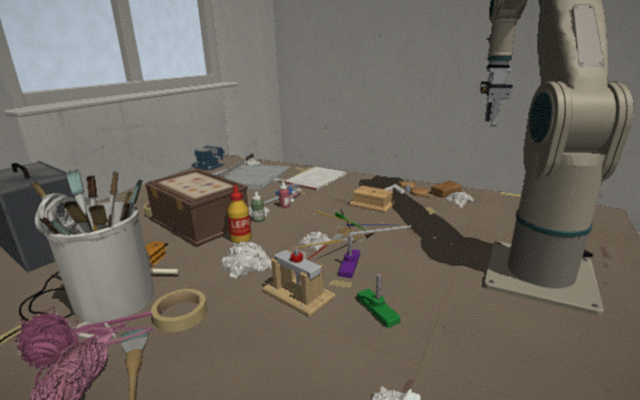

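Scene: the gauge with bare aluminium bar and red nut sits in the rack at (258,232), side (296,257). The green one at (317,285), the purple one at (317,247) and another green one at (340,210) are decoys. The wooden foot with plinth is at (376,193), side (373,197); the brown block at (460,197) is not it. Bottles are at (239,190), (263,187) and (293,180).

```bash
python3 - <<'E'
from h import *
a,b=load("scene0"),load("side0")
def red(c,u,v):
    h=cv2.cvtColor(c["img"],cv2.COLOR_RGB2HSV); m=(((h[...,0]<8)|(h[...,0]>172))&(h[...,1]>150)&(h[...,2]>60)).astype(np.uint8)
    n,l,s,ce=cv2.connectedComponentsWithStats(m); k=1+np.argmin(np.hypot(*(ce[1:]-[u,v]).T)); return ce[k],s[k]
def tri(p,q):
    o1,d1=ray(a,*p);o2,d2=ray(b,*q); t=np.linalg.lstsq(np.c_[d1,-d2],o2-o1,rcond=None)[0]
    return (o1+d1*t[0]+o2+d2*t[1])/2, np.linalg.norm(o1+d1*t[0]-o2-d2*t[1])
(p,s),(q,s2)=red(a,258,231),red(b,296,257)
print(p,s,q,s2,tri(p,q),onz(a,*p,89),onz(b,*q,89))
print("foot",tri((376,187),(373,191)),onz(a,376,187,45),onz(b,373,191,45))
for n,p,q in(("glue",(239,213),(240,241)),("sage",(263,198),(258,220)),("rose",(293,189),(284,206))): print(n,onz(a,*p,0),onz(b,*q,0))
print("side rack ends",onz(b,264,291,0),onz(b,307,311,0),onz(b,334,294,0))
E
```

```text
[258.8125 231.4375] [254 228  10   7  48] [296.27272727 257.4025974 ] [291 253  12   9  77] (array([430.11157473, 288.88999756,  86.71241832]), np.float64(0.377438655112139)) [426.48081114 291.83128759  89.        ] [428.17774777 291.7933053   89.        ]
foot (array([ 457.62947546, -199.37671392,   51.60428666]), np.float64(0.15557018300338632)) [ 467.11796147 -213.21522477   45.        ] [ 463.5902364  -215.58075474   45.        ]
glue [685.26020049 157.56711772   0.        ] [686.98021874 160.4091615    0.        ]
sage [721.56923437  36.09564945   0.        ] [723.24813683  35.44093826   0.        ]
rose [711.04929083 -85.07598988   0.        ] [712.05217912 -85.00415147   0.        ]
side rack ends [500.35078707 309.8348904    0.        ] [388.91498569 325.17503593   0.        ] [366.52513488 255.18163664   0.        ]
```

```bash
cat >> h.py <<'E'
def Q(y): return np.array([0,np.cos(y/2),np.sin(y/2),0])
E
python3 - <<'E'
from h import *
for nm,p in(("foot",(464,-214,160)),("nut",(428,291,190)),("nutlow",(428,291,75))):
  for y in np.arange(-3,3.2,.5):
    q=kin.inverse_kinematics(np.array(p,float),Q(y)); print(nm,round(y,1),None if q is None else np.round(q,2))
robot.move_to([464,-214,160],Q(0.)); robot.hold(.2)
c=capture("wrist"); save(c,"w1"); np.save("pics/w1.npy",c,allow_pickle=True); s=robot.sense(); print(s["t"],s["position"],s["qpos"],proj(c,[464,-214,45]))
E
```

```text
foot -3.0 [ 0.87  0.59 -0.73  1.94  0.53  0.82  1.55]
foot -2.5 [ 1.04  0.71 -1.06  1.93  0.76  0.97  1.83]
foot -2.0 [-0.06  0.58  0.66  1.96 -0.5   0.77 -2.68]
foot -1.5 [ 0.04  0.54  0.51  1.96 -0.38  0.73 -2.3 ]
foot -1.0 [ 0.13  0.52  0.37  1.96 -0.27  0.71 -1.91]
foot -0.5 [ 0.23  0.5   0.22  1.96 -0.16  0.7  -1.53]
foot 0.0 [ 0.32  0.49  0.08  1.95 -0.06  0.7  -1.14]
foot 0.5 [ 0.41  0.49 -0.05  1.95  0.04  0.7  -0.73]
foot 1.0 [ 0.5   0.5  -0.17  1.95  0.13  0.71 -0.32]
foot 1.5 [ 0.58  0.51 -0.3   1.94  0.22  0.72  0.09]
foot 2.0 [ 0.67  0.52 -0.42  1.94  0.31  0.74  0.5 ]
foot 2.5 [ 0.75  0.54 -0.54  1.94  0.39  0.77  0.91]
foot 3.0 [ 0.83  0.57 -0.67  1.94  0.48  0.8   1.32]
nut -3.0 [-0.11  0.57 -0.81  1.89  0.52  0.91  0.54]
nut -2.5 [ 0.02  0.66 -1.06  1.88  0.69  1.01  0.87]
nut -2.0 [ 0.02  0.66 -1.06  1.88  0.69  1.01  1.37]
nut -1.5 [ 0.02  0.66 -1.06  1.88  0.69  1.01  1.87]
nut -1.0 [-0.96  0.49  0.45  1.91 -0.29  0.8  -2.92]
nut -0.5 [-0.45  0.47 -0.29  1.9   0.18  0.8  -2.9 ]
nut 0.0 [-0.3   0.5  -0.51  1.89  0.32  0.83 -2.55]
nut 0.5 [-0.16  0.55 -0.74  1.89  0
[... 460 characters left out ...]
.01  0.88 -1.06  1.98  1.    0.93  1.6 ]
nutlow -1.0 [-0.01  0.88 -1.06  1.98  1.    0.93  2.1 ]
nutlow -0.5 [-1.    0.71  0.55  2.01 -0.64  0.6  -2.09]
nutlow 0.0 [-0.62  0.64 -0.05  2.    0.06  0.51 -2.28]
nutlow 0.5 [-0.59  0.64 -0.1   2.    0.12  0.51 -1.84]
nutlow 1.0 [-0.52  0.64 -0.19  2.    0.23  0.52 -1.44]
nutlow 1.5 [-0.46  0.65 -0.29  2.    0.34  0.54 -1.05]
nutlow 2.0 [-0.4   0.66 -0.38  1.99  0.44  0.57 -0.65]
nutlow 2.5 [-0.36  0.67 -0.44  1.99  0.51  0.59 -0.22]
nutlow 3.0 [-0.34  0.68 -0.46  1.99  0.52  0.59  0.27]
2.2 [ 463.84522469 -214.6759585   160.00900761] [ 0.32560715  0.49480164  0.07607361  1.95209851 -0.05604204  0.69652614
 -1.13635842] [317.77205948 195.01168835]
```

View pics/w1.png

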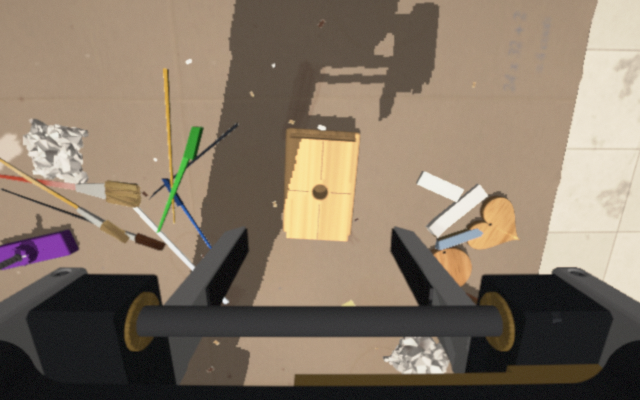

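The bore shows as a dark disc at (320,191), with the foot's length vertical in the picture. Purple and green decoys lie at left. Next is a closer view of the rack.

```bash
python3 - <<'E'
from h import *
c=load("w1"); g=cv2.cvtColor(c["img"],cv2.COLOR_RGB2GRAY)
r=g[178:206,306:336]; n,l,s,ce=cv2.connectedComponentsWithStats((r<90).astype(np.uint8)); k=1+np.argmax(s[1:,4]); p=ce[k]+[306,178]
print(p,s[k],"bore",onz(c,*p,45))
x,y,w,h=s[k][:4]; x+=306;y+=178
print("dia",onz(c,x,p[1],45)-onz(c,x+w,p[1],45),onz(c,p[0],y,45)-onz(c,p[0],y+h,45))
E=[onz(c,*q,45) for q in((357,143),(349,240),(284,237))]; print(E, np.linalg.norm(E[0]-E[1]),np.linalg.norm(E[1]-E[2]))
robot.move_to([428,291,200],Q(2.97)); robot.hold(.2)
c=capture("wrist"); save(c,"w2"); np.save("pics/w2.npy",c,allow_pickle=True); s=robot.sense(); print(s["t"],s["position"],s["qpos"],proj(c,[428,291,89]))
E
```

```text
[319.68181818 194.12121212] [ 8 12 13  8 66] bore [ 464.9478136  -215.97760057   45.        ]
dia [ 3.08879768e-02  1.34413977e+01 -5.68434189e-14] [ 8.54709409 -0.0125024   0.        ]
[array([ 517.04411016, -252.90747654,   45.        ]), array([ 413.60158898, -247.60730806,   45.        ]), array([ 417.26887887, -177.44539359,   45.        ])] 103.57821669606366 70.25769179869252
4.2917 [428.32633404 290.4585698  199.89729836] [-0.13489621  0.54273852 -0.76968879  1.87598624  0.47139839  0.91369671
  0.26838616] [320.26210294 195.42229062]
```

View pics/w2.png

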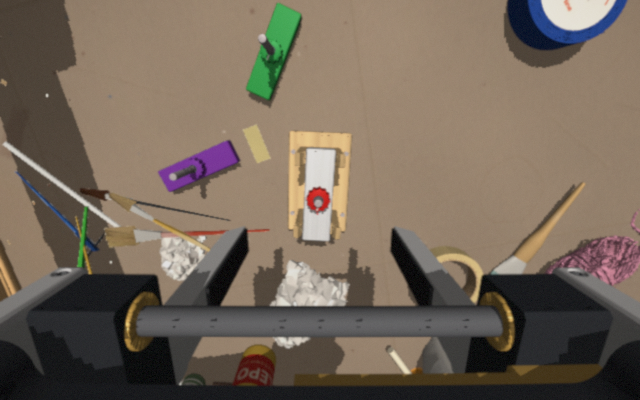

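Red nut on the bare aluminium bar, in the plywood rack, is at (318,200). The purple one (200,165) and green one (274,50) lie on the table with no rack, so they are decoys. Measuring, and confirming in one enlarged crop.

```bash
python3 - <<'E'
from h import *
c=load("w2"); hsv=cv2.cvtColor(c["img"],cv2.COLOR_RGB2HSV).astype(int)
m=(((hsv[...,0]<8)|(hsv[...,0]>172))&(hsv[...,1]>140)&(hsv[...,2]>60)).astype(np.uint8); m[:,:300]=0;m[:,340:]=0;m[:180]=0;m[220:]=0
n,l,s,ce=cv2.connectedComponentsWithStats(m); k=1+np.argmax(s[1:,4]); print("nut",ce[k],s[k],onz(c,*ce[k],91))
m=((hsv[...,1]<40)&(hsv[...,2]>120)).astype(np.uint8); m[:,:300]=0;m[:,342:]=0;m[:142]=0;m[248:]=0
n,l,s,ce=cv2.connectedComponentsWithStats(m); k=1+np.argmax(s[1:,4]); print(s[k])
cn=cv2.findContours((l==k).astype(np.uint8),cv2.RETR_EXTERNAL,cv2.CHAIN_APPROX_NONE)[0][0][:,0]
P=np.array([onz(c,u,v,82)[:2] for u,v in cn],np.float32); r=cv2.minAreaRect(P); print("bar",r,cv2.boxPoints(r))
i=c["img"]; A=cv2.resize(i[120:260,270:370],None,fx=4,fy=4,interpolation=cv2.INTER_CUBIC)
d=load("w1")["img"]; B=cv2.resize(d[176:208,304:336],(400,400),interpolation=cv2.INTER_NEAREST); B=cv2.copyMakeBorder(B,0,A.shape[0]-400,0,0,0)
cv2.imwrite("pics/crop1.png",np.hstack([A,B])[...,::-1])
E
```

```text
nut [317.84563758 198.11409396] [307 188  23  23 298] [429.83930661 288.18222612  91.        ]
[ 305  148   31   52 1234]
bar ((406.801513671875, 293.5972900390625), (29.881126403808594, 52.47628402709961), 76.46060943603516) [[377.79474 285.21463]
 [428.81268 272.92923]
 [435.8083  301.97995]
 [384.79034 314.26535]]
```

View pics/crop1.png

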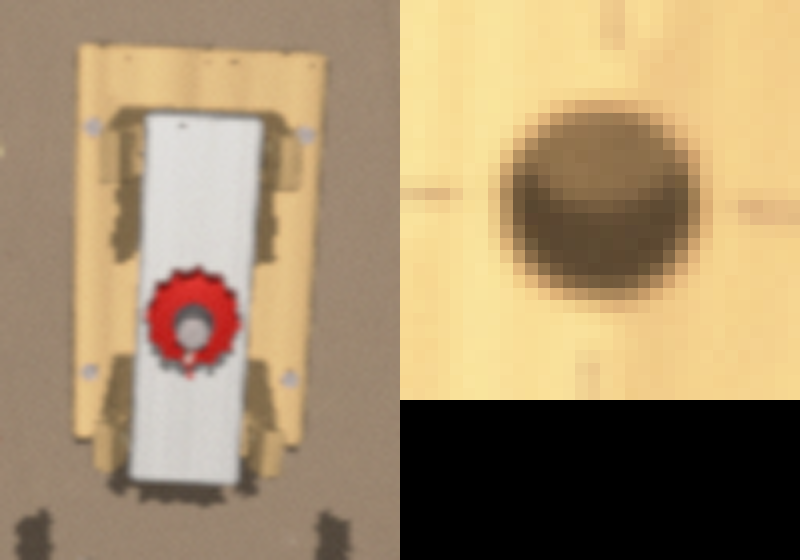

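The crop shows the bare aluminium bar in both notches with its red nut (318.3,199.3). The bore mouth is a clean disc centred at (319.5,191.5).

```bash
python3 - <<'E'
from h import *
c=load("w2"); C=np.array([onz(c,270+x/4-.4,120+y/4-.4,82)[:2] for x,y in((147,113),(263,118),(239,486),(131,480))])
print(C,C.mean(0)); a=(C[3]+C[2]-C[0]-C[1])/2; w=(C[1]+C[2]-C[0]-C[3])/2; print("len",np.linalg.norm(a),"wid",np.linalg.norm(w),"yaw",np.arctan2(a[1],a[0]),np.arctan2(w[1],w[0])-np.pi/2)
print("nut",onz(c,318.2,199.2,95.5),onz(c,318.2,199.2,89),"rodtop",onz(c,270+193/4-.4,120+331/4-.4,105))
d=load("w1"); print("bore",onz(d,319.5,191.5,45))
for x,y,p in ((500,200,0),(700,200,0),(600,105,0),(600,300,0)): print(onz(d,304+(x-400)/12.5-.5,176+y/12.5-.5,45)[:2])
E
```

```text
[[378.89958194 285.44737588]
 [385.13800799 313.83837466]
 [482.40465928 291.60678369]
 [475.58577105 262.88359763]] [430.50700507 288.44403297]
len 99.52930397320287 wid 29.293871224983544 yaw -0.2269800678164269 -0.22475515363646492
nut [429.79381448 288.57528088  95.5       ] [431.57862778 288.2324018   89.        ] rodtop [430.25212958 288.19073993 105.        ]
bore [ 467.74242933 -215.79416192   45.        ]
[ 467.76142023 -207.54315263]
[ 467.72364825 -224.04572603]
[ 475.76720009 -215.80723557]
[ 459.17122085 -215.78021004]
```

```bash
cat >> h.py <<'E'
G=np.array([430.3,288.4]); B=np.array([467.7,-215.8]); YB=np.pi-.226
def st(*k):
    s=robot.sense(); print(*k,"t%.2f"%s["t"],np.round(s["position"],1),"q7 %.2f"%s["qpos"][6],"F",np.round(s["ft_force"],1),"Tz %.3f"%s["torque"][2],"op %.1f"%s["opening"],"ff %.1f"%s["finger_force"]); return s
E
python3 - <<'E'
from h import *
robot.move_to([*G,130],Q(3.45)); st()
print(robot.movel([*G,85.5],feed=80,max_force=8)); st("down")
claw.gripper_close(40); st("grip")
for y in (3.3,2.9,2.5,2.27):
    robot.movel([*G,85.5],Q(y)); st(y)
c=capture("wrist"); np.save("pics/w3.npy",c,allow_pickle=True); cv2.imwrite("pics/w3.png",cv2.resize(c["img"][100:300,160:480],None,fx=2.4,fy=2.4)[...,::-1])
E
```

```text
t4.68 [429.9 288.3 129.7] q7 0.57 F [-0.   0.6  0.7] Tz 0.045 op 94.1 ff 0.0
False
down t5.39 [430.2 288.6  85.4] q7 0.50 F [ 0.9  0.5 -0.3] Tz 0.025 op 94.0 ff 0.0
grip t6.50 [430.3 288.4  85.5] q7 0.50 F [-0.4  0.1 -0.7] Tz -0.013 op 21.9 ff 40.0
3.3 t6.80 [430.3 288.5  85.5] q7 0.39 F [-0.4  0.6  0.1] Tz -0.044 op 22.5 ff 40.0
2.9 t7.35 [430.3 288.7  85.5] q7 0.07 F [ 0.2  0.5 -0.8] Tz -0.040 op 22.2 ff 40.0
2.5 t7.90 [430.3 288.8  85.5] q7 -0.23 F [ 0.   2.3 -1.8] Tz 0.059 op 22.6 ff 40.0
2.27 t8.28 [430.3 288.6  85.5] q7 -0.40 F [ 0.2  1.7 -2.1] Tz 0.082 op 21.9 ff 40.0
```

```bash
python3 - <<'E'
from h import *
claw.open_jaws(); robot.movel([*G,130],feed=150)
robot.move_to([428,291,200],Q(2.97)); robot.hold(.1)
c=capture("wrist"); np.save("pics/w4.npy",c,allow_pickle=True); st()
a=load("w2")["img"]; f=lambda i:cv2.resize(i[180:220,298:338],(400,400),interpolation=cv2.INTER_CUBIC)
cv2.imwrite("pics/crop2.png",np.hstack([f(a),f(c["img"])])[...,::-1])
E
```

```text
t10.76 [427.5 290.4 198.9] q7 0.27 F [ 1.  -0.7 -0.5] Tz 0.015 op 94.0 ff 0.0
```

View pics/crop2.png

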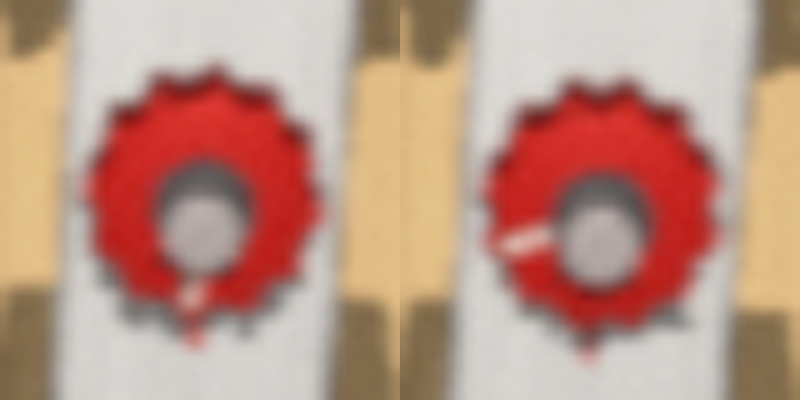

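The index mark turned clockwise by about 1.05–1.1 rad, so the nut is loose. Next I grip the bar and carry it over.

```bash
python3 - <<'E'
from h import *
robot.move_to([*G,115],Q(YB)); 
print(robot.movel([*G,69],feed=80,max_force=8)); st("down")
claw.gripper_close(40); st("grip")
robot.movel([*G,170],feed=120); st("up")
robot.move_to([*B,150],Q(YB)); robot.hold(.3); s0=st("over")
print(robot.movel([*B,95],feed=120)); st()
print(robot.movel([*B,66],feed=40,max_force=2.2)); st("in?")
c=capture("wrist"); np.save("pics/w5.npy",c,allow_pickle=True); save(c,"w5")
E
```

```text
False
down t11.92 [430.4 288.7  69.2] q7 0.06 F [-0.2  0.5  0.6] Tz -0.002 op 94.1 ff 0.0
grip t12.92 [430.3 288.4  69. ] q7 0.06 F [-0.5 -0.7  0.3] Tz 0.059 op 29.5 ff 39.9
up t13.91 [429.9 287.8 169.3] q7 0.19 F [-0.5  0.2 -1.7] Tz -0.008 op 29.6 ff 39.9
over t16.04 [ 468.  -215.2  150.1] q7 1.16 F [-0.2 -0.3 -2.8] Tz -0.073 op 29.7 ff 39.9
False
t16.65 [ 468.1 -215.6   95.2] q7 1.08 F [-0.5  0.  -1.9] Tz -0.035 op 29.9 ff 39.9
False
in? t17.52 [ 467.9 -215.8   66.1] q7 1.03 F [-0.2  0.  -3.1] Tz 0.006 op 29.8 ff 39.9
```

View pics/w5.png

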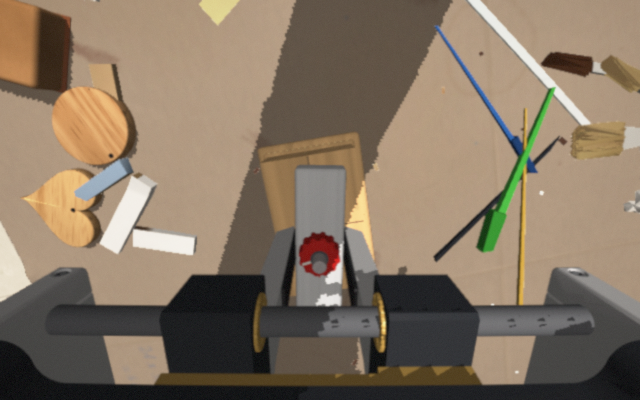

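The bar hangs over the block, with the nut at (318,255) and no contact force, although the tip is about 23 mm below the wood's top. The rod is in the bore. Now the press.

```bash
python3 - <<'E'
from h import *
print(robot.movel([*B,52],feed=25,max_force=9)); st("rod")
print(robot.movel([*B,44],feed=12,max_force=9)); s=st("pressed")
robot.hold(1.2); st("held")
c=capture("side"); save(c,"s6"); c=capture("scene"); save(c,"c6")
E
```

```text
False
rod t18.28 [ 467.4 -215.6   51.8] q7 1.01 F [ 0.2  0.  -2. ] Tz -0.056 op 29.6 ff 39.9
True
pressed t18.73 [ 467.6 -215.7   48. ] q7 1.00 F [ 0.3 -0.8  5.2] Tz 0.010 op 29.5 ff 39.9
held t19.93 [ 467.6 -215.7   47.9] q7 1.00 F [-0.3  0.3  4.9] Tz 0.047 op 29.5 ff 39.9
```

```bash
python3 - <<'E'
from h import *
print(robot.movel([*B,46],feed=10,max_force=8)); st("more")
robot.hold(1.0); st("held"); c=capture("wrist"); d=load("w5"); np.save("pics/w6.npy",c,allow_pickle=True)
for h in(35,38,49): print(h,proj(c,[*B,45+h]),proj(d,[*B,63.1+h]))
f=lambda i:cv2.resize(i[210:300,270:370],(400,360),interpolation=cv2.INTER_CUBIC)
cv2.imwrite("pics/crop3.png",np.hstack([f(d["img"]),f(c["img"])])[...,::-1])
E
```

```text
True
more t20.24 [ 467.6 -215.7   48. ] q7 1.00 F [-0.8 -0.4  5.1] Tz 0.078 op 29.4 ff 39.9
held t21.24 [ 467.6 -215.7   48. ] q7 1.00 F [0.6 0.4 4.5] Tz 0.034 op 29.7 ff 39.9
35 [319.52051765 262.854182  ] [319.57324521 262.48486103]
38 [319.51540324 265.48625412] [319.57757495 265.11955893]
49 [319.49494235 276.00722001] [319.59486973 275.6509404 ]
```

View pics/crop3.png

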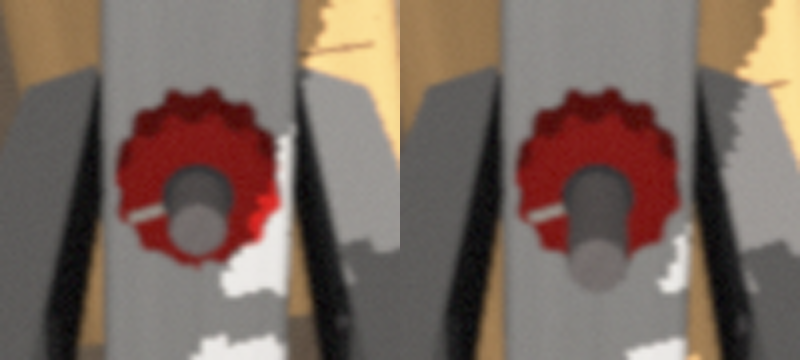

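The rod's end moved from v=267 to v=276 in the crop, which matches 49 mm above the underside, i.e. 30 mm of projection. Back to the rack, then tighten.

```bash
python3 - <<'E'
from h import *
robot.movel([*B,160],feed=120); st("up")
robot.move_to([*G,150],Q(YB)); robot.hold(.2); st("over rack")
robot.movel([*G,84],feed=100)
print(robot.movel([*G,67.5],feed=25,max_force=5)); st("seat")
claw.open_jaws(); robot.hold(.2); st("open")
robot.movel([*G,115],feed=120)
robot.move_to([428,291,200],Q(2.97)); robot.hold(.1)
c=capture("wrist"); np.save("pics/w7.npy",c,allow_pickle=True); st()
i=c["img"]; A=cv2.resize(i[120:260,270:370],None,fx=4,fy=4,interpolation=cv2.INTER_CUBIC)
cv2.imwrite("pics/crop4.png",A[...,::-1])
print(proj(c,[*G,66+49]),proj(c,[*G,95.5]))
E
```

```text
up t22.38 [ 467.1 -215.7  159.3] q7 1.17 F [-0.2  1.2 -2.2] Tz -0.018 op 29.2 ff 39.9
over rack t24.42 [430.9 287.5 150. ] q7 0.14 F [ 0.9  0.  -2.5] Tz -0.024 op 29.4 ff 39.9
True
seat t25.82 [430.3 288.2  69. ] q7 0.02 F [-1.1 -0.3  5. ] Tz -0.000 op 29.7 ff 39.9
open t27.10 [429.8 287.5  68.4] q7 0.02 F [ 0.9 -0.3 -0.2] Tz 0.027 op 94.1 ff 0.0
t28.23 [427.3 289.8 198.4] q7 0.24 F [ 0.3  0.6 -0.1] Tz -0.022 op 94.3 ff 0.0
[318.90465947 206.8146659 ] [318.98223215 201.09850747]
```

View pics/crop4.png

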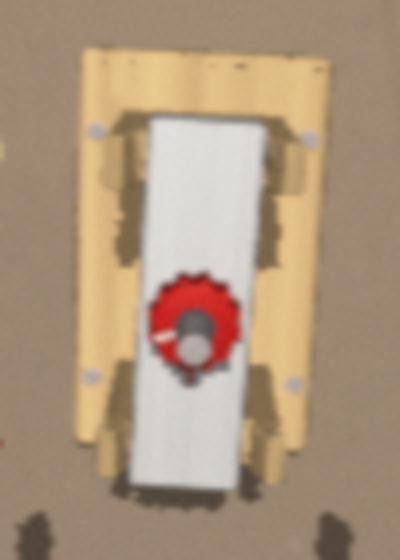

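Seated in both notches, index mark still in the loose position, rod end at the predicted spot. Tightening.

```bash
python3 - <<'E'
from h import *
robot.move_to([*G,130],Q(2.2))
print(robot.movel([*G,85.5],feed=80,max_force=8)); st("down")
claw.gripper_close(40); st("grip")
for y in (2.5,2.9,3.2,3.35,3.45,3.55):
    robot.movel([*G,85.5],Q(y)); s=st(y)
    if abs(s["torque"][2])>.3: break
claw.open_jaws(); robot.movel([*G,130],feed=120)
robot.move_to([428,291,200],Q(2.97)); robot.hold(.1)
c=capture("wrist"); np.save("pics/w8.npy",c,allow_pickle=True); st()
cv2.imwrite("pics/crop5.png",cv2.resize(c["img"][140:250,270:370],(500,550),interpolation=cv2.INTER_CUBIC)[...,::-1])
E
```

```text
False
down t29.64 [430.4 288.6  85.6] q7 -0.52 F [ 0.4 -0.8 -0.4] Tz -0.013 op 93.8 ff 0.0
grip t30.75 [430.3 288.4  85.5] q7 -0.52 F [-0.1  0.7 -0.5] Tz -0.002 op 22.5 ff 40.0
2.5 t31.20 [430.2 288.7  85.5] q7 -0.30 F [-1.1  0.  -1. ] Tz -0.029 op 22.2 ff 40.0
2.9 t31.75 [430.2 288.6  85.5] q7 0.01 F [-1.4  1.5 -1. ] Tz 0.017 op 22.0 ff 40.0
3.2 t32.20 [430.3 288.4  85.5] q7 0.25 F [-0.8  1.2  0.2] Tz 0.022 op 22.5 ff 40.0
3.35 t32.50 [430.4 288.3  85.5] q7 0.37 F [-0.3  0.3 -0. ] Tz -0.016 op 21.9 ff 40.0
3.45 t32.75 [430.4 288.3  85.5] q7 0.45 F [0.7 1.3 0.3] Tz 0.026 op 22.2 ff 40.0
3.55 t33.00 [430.4 288.3  85.5] q7 0.53 F [-0.7  1.7  0.1] Tz -0.386 op 22.6 ff 40.0
t35.30 [427.4 290.  198.5] q7 0.22 F [0.4 0.2 0.6] Tz 0.042 op 93.7 ff 0.0
```

View pics/crop5.png

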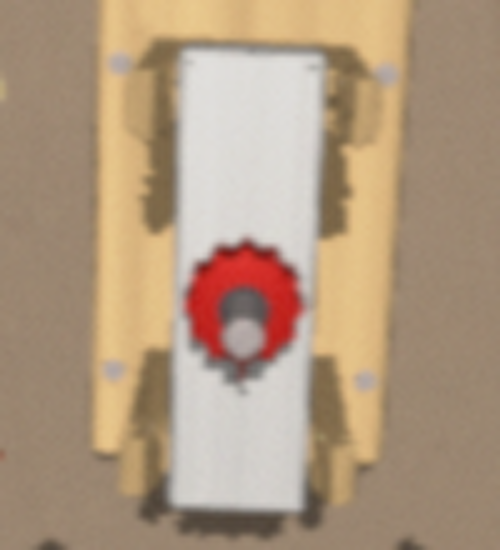

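The end-stop torque rose to 0.39 N m, the index mark is back at its tight position (now hidden behind the rod), the bar is seated in both notches and the rod end has not moved. Handing in.

```bash
python3 -c "
from h import *
print(robot.sign_off())"
```

```text
the job is handed in; nothing more can be done
None
```

The job is handed in at about 35 s: I set the depth gauge to the bore (about 30 mm projection), seated it back in its rack and tightened the nut to its end stop; the sign-off returned no verdict.

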